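Clear the stop and hold a barrel in the V-blocks

TASK

Hold the long brass kaleidoscope barrel ready for me to scribe it. First take the mallet and knock down the bench dog that sticks up between the two V-blocks until its head sits on the work board, touching it only with the mallet, and put the mallet back down on the table. Then lay the barrel, without dropping it, in both V-blocks, centred along them, and finish while still holding it there, pressed down firmly (some 15 newtons) so that it bears on both sides of the V's; do not shift the other things.

Things in the scene. Friction and masses are not known exactly. Their poses are not given: they have to be found in the camera images.
- mallet_grip (a point): Mallet with a round white nylon head and a level wooden handle, 0.36 kg, standing on the lower face of its head on the table. The point lies in the middle of the handle, 35 mm above that lower face, near the centre of mass; x points along the handle to the head, z up. The handle is 16 mm wide and 24 mm high (z) with flat sides, and runs from 135 mm behind this point (-x) to the head.
- mallet_head (a point): Centre of the mallet's head: an upright cylinder, 42 mm diameter, 70 mm high, its two flat striking faces 35 mm below and above this point. It lies 50 mm in +x from mallet_grip.
- dog (a joint): How far the bench dog has been driven down, in m: 0 fully up, 0.030 fully home, with its head resting on the board. It starts between 0 and 0.006. A friction spring resists with about 12 N (a few more when driven fast) and keeps it wherever it is left; it does not come back up.
- dog_top (a point): Centre of the top of the bench dog: an upright aluminium peg, shank 19 mm diameter, round head 26 mm diameter and 8 mm thick, standing in a hole of the work board midway between the two V-blocks. Its top is 38 mm above the board at joint value 0, 8 mm when home.
- v_seat (a point): Where the barrel's middle belongs: midway between the two V-blocks, on the axis that the seated barrel has, 44.9 mm above the work board's top (108.9 mm above the table). y points along the V grooves, x across them, z up.
- board: Fixed wooden work board, 260 mm (x) by 280 mm (y), its top 64 mm above the table; origin on the table under its centre, straight below v_seat and the dog. x and y as v_seat. Scriber and ferrule rest on its +x side.
- v_near: The sloping faces on the -x side of the two fixed steel V-blocks on the board. Each block is 40 mm along y, 66 mm across, 40 mm high, with a 90 degree V open upwards; their centres lie 65 mm either side of v_seat, so there is a gap of 90 mm between them. Origin on the board's top, midway between the blocks.
- v_far: The sloping faces on the +x side of the same two V-blocks; same origin and axes as v_near.
- barrel_mid (a point): Centre of the long kaleidoscope barrel: plain brass cylinder, 38 mm diameter, 220 mm long, about 0.3 kg, its x axis along its length; a 6 mm black eyepiece on its +x end. It lies level on two low cork rests, 30 mm long and 64 mm wide, 80 mm either side of the centre; between them it is free, its axis 33 mm above the table.
- scriber: Bystander: pencil-like scriber, 105 mm long, lying on the work board.
- ferrule: Bystander: short brass ring, 28 mm diameter, 40 mm high, standing on the work board.
- tape: Bystander: roll of tape, 72 mm diameter, 24 mm high.
- scissors: Bystander: scissors, about 190 mm long, lying flat.
- jar: Bystander: glass jar, 62 mm diameter, 85 mm high.
- spool: Bystander: thread spool, 48 mm diameter, 42 mm high.
- brushcup: Bystander: clay cup of brushes, 72 mm diameter, 100 mm high, brushes to about 165 mm.
There are look-alikes about, which are no part of the job. Leave any blue or orange look-alike of the part that bears mallet_grip alone.

How it is judged:
By the outcome, as a careful person would: the job done as asked, in the order asked, and still so for the second after the job is handed in, while the arm keeps its last pose, push and grip.
It also fails if it takes over 64 s, if anything falls off the work surface, if the arm or the gripper's body presses on something with over 40 N, if the wrist force passes 120 N, or if a joint passes its speed limit or range.

ROBOT

A 6-joint arm with a two-finger parallel gripper is mounted at the origin on the work surface. World frame = base frame: x ahead of the robot, y to its left, z up, the work surface at z = 0. Lengths are in mm, angles in rad, forces in N, time in s.
With the tool pointing down it reaches from about 300 to 775 mm from the base axis. Payload 14.6 kg.
Tool frame: the origin (TCP) lies on the centre line of the jaws, within the pads' length; the fingertips stand 11 mm ahead of it and the grasp point (between the pads) lies 8 mm behind it; x points along the fingers, y is the direction in which the jaws open and shut, and the axes are right-handed (so a half turn about x gives the same grasp; the last joint's range is limited). The gripper opens to 94 mm and grips with 3 to 60 N. Pads are 16 mm wide; open, the fingers measure 119 mm over their backs; the gripper's body (75 mm by 177 mm) begins 78 mm behind the grasp point.
Start: joints at [-1.349, 0.3, 1.521, -0, 1.321, -0.067], TCP at [156.634, -527.214, 216.446] pointing down, gripper open.
Joint ranges: [-3.03, 3.03], [-0.79, 2.21], [0.23, 2.52], [-1.04, 4.18], [0, 3.07], [-2.55, 2.55]. Speed limits (rad/s): [2.22, 2.22, 2.57, 3.14, 3.14, 3.14].

INTERFACE

Orientations are given as [roll, pitch, yaw] about the fixed x, y, z axes, in that order (R = Rz(yaw) Ry(pitch) Rx(roll)).
In Python, from cell import manip gives the robot as it stands.
- The arm moves only by the shell command python3 -m handwheel 'ROWS' [OPENING] [FORCE]. ROWS is JSON, a list of rows, each a list of 2 entries, a list of its own where there are three numbers: the shift along the tool's x, y, z in mm, then the turn about the tool's x in rad. In form: [[[x, y, z], spin], ...]. A call has exactly 10 rows; each row shifts and turns the commanded pose from where the row before left it, along the tool's axes as they then stand; what a row does not reach is not made up. A row lasts 1/8 s, in which the tool goes at most 62.5 mm and 10.7 degrees, less where a joint would pass 70% of its speed; a pose out of reach is approached as far as the arm can. A call with a gripper value outside its range is refused whole. OPENING is the closure in counts, from 0 (fully open) to 255 (shut), set as the call begins (- or left out, the last holds). The fingers move at their own pace and stop on an object; FORCE is the grip in N (left out, the last holds). Time passes only in rows, so rows that do not move let the fingers close, or fill a call up. It gives the time, the measured TCP pose, the force and the opening at its end, in the units of the state.
- manip.read_state(): the state, without advancing time (a new reading comes with each control period).
- manip.camera(name): name is "scene" or "top" or "wrist"; returns a dict with "pixels" (420x560x3 uint8, red, green, blue), "z_map" (420x560 float32, mm along the optical axis (not along the pixel's ray), 0 where there is no reading), "mtx" (3x3 intrinsics, pixels), "xyz" and "orientation" of the camera in the world. Camera axes: x right, y up, looking along -z (the intrinsics and any distortion apply to the point x, -y, -z); pixel columns grow to the right and rows downward; lengths in mm; the calibration is good to about 2 mm. A picture is of the moment at which its call begins.
- manip.sign_off(): hands the job in, once; it reports no verdict.
Trained networks look in the newest picture that a camera, given by its name, has taken for a name from the list of things; names that differ only in an ending like _2 or _b are one class to them, and where a whole thing is asked for, a point or a joint stands for the part that bears it (a point fixed in the world has none). Each returns a list of dicts, best first, with "confidence" (0 to 1); they miss things now and then, are a little off and sometimes report something else, mostly with a low value. They report only what shows in the picture. A call takes as long as a camera call. They do not tell look-alikes from the thing itself.
- manip.cut_out(target, camera): "region" (420x560 bool, what is visible of it) and "centre" ([column, row] in pixels, amid what is visible of it).
The state is a dict: "clock": time; "joints": joint angles; "qd": joint speeds; "effort": joint torques, N m; "eef_pos": TCP position; "eef_rot": TCP orientation; "wrist_force": force on the tool from outside, world axes, zero at the start; "moment": the same for the moment, N m; "finger_gap": finger opening in mm.
Only numpy, scipy, OpenCV 4.12 (cv2) and the standard library are available. Lean on these libraries where they do the work, as an engineer would, in place of code of your own. Each camera call takes 0.05 s, during which the arm holds its last target. There are 200 camera calls.

## Working session

There is one attempt and no reset: what is moved stays moved. The work goes in short steps, Python scripts to look and compute and a shell command to move; the robot and the scene stay as the last step left them, time stands still between calls to the robot, and variables do not carry over. Pictures are saved under pics/ and viewed, about 8 in all and at most 12, crops included, and the job is handed in when it is done.

```bash
mkdir -p pics; ls; cat > h.py <<'E'
import numpy as np, cv2
from scipy.spatial.transform import Rotation as R
from cell import manip
def cam(n):
    return manip.camera(n)
def rot(o):
    o=np.array(o,float); return o if o.shape==(3,3) else R.from_euler('xyz',o).as_matrix()
def cloud(c):
    z=c["z_map"].astype(float);K=np.array(c["mtx"]);v,u=np.mgrid[:z.shape[0],:z.shape[1]]
    p=np.stack([(u-K[0,2])/K[0,0]*z,-(v-K[1,2])/K[1,1]*z,-z],-1)
    w=p@rot(c["orientation"]).T+np.array(c["xyz"]); w[z<=0]=np.nan; return w
def save(c,f,crop=None,s=1):
    im=c["pixels"][:,:,::-1]
    if crop: a,b,d,e=crop; im=im[b:e,a:d]
    cv2.imwrite("pics/"+f,cv2.resize(im,None,fx=s,fy=s,interpolation=cv2.INTER_CUBIC))
E
python3 - <<'E'
from h import *
print(manip.read_state())
for n in("scene","top"):
    c=cam(n);save(c,n+"1.png");w=cloud(c);np.savez(n+"1.npz",w=w,px=c["pixels"])
    print(n,c["xyz"],c["orientation"],[k for k in c], np.array(c["mtx"]).tolist())
    for t in["mallet_grip","dog_top","board","v_near","v_far","barrel_mid","scriber","ferrule","tape","scissors","jar","spool","brushcup"]:
        for d in manip.cut_out(t,n)[:4]:
            p=w[d["region"]]; 
            print(t,round(d["confidence"],2),np.round(d["centre"]),d["region"].sum(),np.round(np.nanmedian(p,0)),np.round(np.nanpercentile(p,2,0)),np.round(np.nanpercentile(p,98,0)))
E
```

```text
pics
{'clock': 0.0, 'joints': array([-1.34857199e+00,  3.00463100e-01,  1.52156932e+00,  1.15315036e-05,
        1.32068372e+00, -6.66184938e-02]), 'qd': array([ 7.88384040e-04, -1.30043472e-04, -5.34742942e-05,  5.26000734e-04,
       -1.09176051e-03, -2.45281896e-03]), 'effort': array([-8.33389549e-04, -5.31804299e+01, -3.52742743e+01,  7.08388863e-02,
        2.43695697e-02, -7.44516274e-05]), 'eef_pos': array([ 156.60070165, -526.98290989,  215.89568428]), 'eef_rot': array([-1.64735634,  1.56967279,  1.78307628]), 'wrist_force': array([ 0.03426188,  0.34549738, -0.16982214]), 'moment': array([0.05648915, 0.01514336, 0.00177127]), 'finger_gap': 93.9897928615838}
scene [1415.51360063  173.96808794  971.39332065] [ 0.806441   -0.00227201  1.74453249] ['pixels', 'z_map', 'mtx', 'xyz', 'orientation'] [[431.05351980006606, 0.0, 284.8560780944786], [0.0, 431.05351980006606, 211.33965535786402], [0.0, 0.0, 1.0]]
mallet_grip 0.87 [206. 157.] 532 [ 258. -301.   42.] [ 126. -335.   -1.] [ 301. -229.   72.]
mallet_grip 0.85 [168. 205.] 643 [ 501. -363.   44.] [ 375. -398.    2.] [ 552. -305.
[... 2603 characters left out ...]
] 49 [692.  37.  92.] [676.  27.  65.] [703.  53. 110.]
tape 0.8 [452. 208.] 230 [ 521. -508.   21.] [ 493. -540.   -1.] [ 557. -472.   31.]
tape 0.25 [187. 212.] 809 [514. 367.  48.] [412. 329.  -0.] [617. 407.  58.]
scissors 0.84 [197. 155.] 427 [717. 340.   7.] [685. 233.  -4.] [739. 416.  17.]
jar 0.94 [143. 180.] 340 [614. 505.  81.] [592. 484.  11.] [642. 535.  92.]
spool 0.48 [132. 220.] 218 [496. 543.  40.] [475. 526.  -2.] [518. 568.  49.]
spool 0.25 [143. 178.] 403 [617. 506.  81.] [593. 484.  -4.] [663. 539.  92.]
brushcup 0.73 [285. 150.] 48 [696.  40.  87.] [676.  30.  60.] [703.  50. 106.]
brushcup 0.69 [400. 137.] 597 [ 752. -352.   65.] [ 713. -395.   -3.] [ 804. -315.  156.]
```

```bash
python3 - <<'E'
import cv2,numpy as np
a=np.load("scene1.npz")["px"][:,:,::-1];b=np.load("top1.npz")["px"][:,:,::-1]
A=cv2.resize(a[130:330,90:490],None,fx=1.5,fy=1.5,interpolation=2);B=cv2.resize(b[120:320,100:500],None,fx=1.5,fy=1.5,interpolation=2)
cv2.imwrite("pics/both.png",np.vstack([A,B]))
E
```

```text
(no output)
```

View pics/both.png

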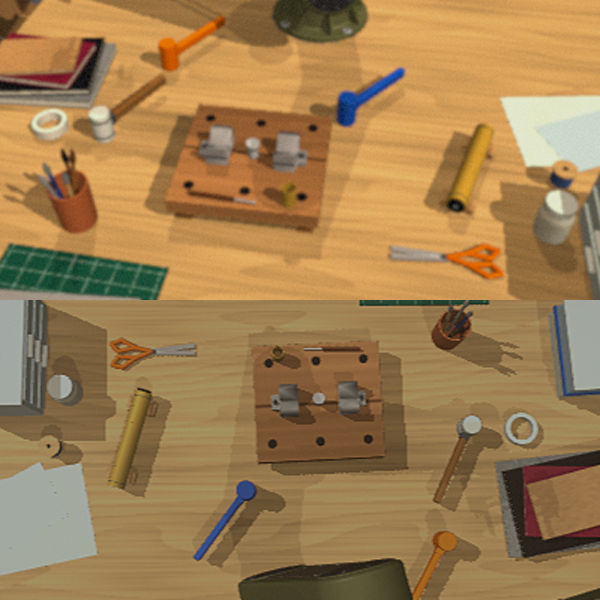

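The first picture shows three mallets. In the scene view they are orange at about (206,157), blue at (325,195) and white/nylon with a wooden handle at (168,205). By the description I choose the white one. The barrel is at (404,244) with its black end towards +x, and the board and V-blocks are at about (257,242).

```bash
cat > fit.py <<'E'
from h import *
for n in("scene","top"):
    D=np.load(n+"1.npz");w=D["w"];px=D["px"].astype(int)
    box=lambda x0,x1,y0,y1,z0,z1:w[(w[...,0]>x0)&(w[...,0]<x1)&(w[...,1]>y0)&(w[...,1]<y1)&(w[...,2]>z0)&(w[...,2]<z1)]
    h=box(490,580,-430,-340,60,80); 
    (cx,cy),r=cv2.minEnclosingCircle(h[:,:2].astype(np.float32)); print(n,"head",len(h),np.median(h,0).round(1),cx,cy,r,h[:,2].max())
    ha=box(360,520,-400,-290,40,55); m=np.median(ha,0);
    l=cv2.fitLine(ha[:,:2].astype(np.float32),cv2.DIST_HUBER,0,.01,.01).ravel(); print(" handle",len(ha),l,np.arctan2(l[1],l[0]),ha.min(0),ha.max(0))
    v=box(540,635,-140,50,88,112); print(" V",len(v),cv2.minAreaRect(v[:,:2].astype(np.float32)))
    b=box(430,740,-210,120,58,70); print(" board",cv2.minAreaRect(b[:,:2].astype(np.float32)), np.median(b[:,2]))
    d=box(570,605,-70,-25,80,110); print(" dog",len(d),np.median(d,0),d.max(0),d.min(0))
    q=box(390,640,310,430,40,60); print(" barrel",len(q),cv2.minAreaRect(q[:,:2].astype(np.float32)),q[:,2].max(),cv2.fitLine(q[:,:2].astype(np.float32),cv2.DIST_HUBER,0,.01,.01).ravel())
E
python3 fit.py; python3 - <<'E'
import cv2,numpy as np
b=np.load("scene1.npz")["px"][:,:,::-1]
cv2.imwrite("pics/mal.png",cv2.resize(b[165:235,130:230],None,fx=5,fy=5,interpolation=2))
E
```

```text
scene head 128 [ 536.1 -381.7   69.4] 532.9824829101562 -385.1578063964844 23.67072296142578 74.98585987714625
 handle 199 [ 9.0547842e-01 -4.2439231e-01  4.4009500e+02 -3.3698575e+02] -0.43829066 [ 363.1890224  -374.50010284   40.07599966] [ 519.60949573 -300.66280104   53.77673966]
 V 567 ((587.8035888671875, -47.71141052246094), (69.95987701416016, 170.4193572998047), 2.291226625442505)
 board ((587.4851684570312, -47.862701416015625), (264.5889892578125, 280.5772399902344), 2.2197606563568115) 63.97219240586901
 dog 72 [591.566136   -46.54449546  98.12788886] [601.55820712 -34.19389865 101.68367731] [576.01843429 -58.35890343  82.32322235]
 barrel 693 ((513.8966064453125, 370.4468994140625), (35.69257354736328, 232.67440795898438), 74.54264831542969) 57.229628002861205 [ 9.6232802e-01 -2.7189115e-01  5.2404236e+02  3.6813284e+02]
top head 126 [ 530.  -382.4   69.4] 531.5970458984375 -384.7243347167969 21.488204956054688 78.15565573595472
 handle 234 [ 9.0673703e-01 -4.2169645e-01  4.3972458e+02 -3.4051144e+02] -0.4353155 [ 364.46630361 -391.1954091    40.35313128] [ 519.82382361 -302.14691053   54.9975242 ]
 V 481 ((588.1748657226562, -48.439849853515625), (67.80513000488281, 169.24404907226562), 2.219111204147339)
 board ((588.146728515625, -48.68019104003906), (261.0208740234375, 279.8417053222656), 2.188228130340576) 63.76046098446318
 dog 49 [587.11476612 -46.86726868  99.40125847] [598.69510276 -36.69586246 106.12195204] [574.96894665 -59.96010803  91.19330113]
 barrel 667 ((513.59619140625, 368.72955322265625), (37.785579681396484, 225.7242889404297), 74.27979278564453) 59.98281809767013 [ 9.6137697e-01 -2.7523506e-01  5.1233002e+02  3.6799631e+02]
```

View pics/mal.png

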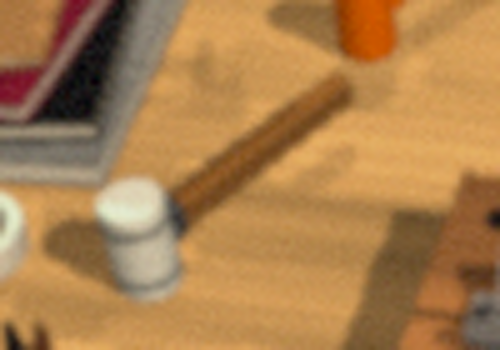

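White nylon head and wooden handle, so this is the right mallet. Next, a helper to convert targets into tool-axis moves.

```bash
cat > go.py <<'E'
import sys
from h import *
def go(x,y,z,jaw):
    "grasp-point target (world mm), jaw direction yaw"
    s=manip.read_state();M=rot(s["eef_rot"]);yw=np.arctan2(M[1,1],M[0,1])
    d=np.array([x,y,z])+[0,0,-8]-np.array(s["eef_pos"])
    for k in(0,1):
        t=(jaw-yw+k*np.pi+np.pi)%(2*np.pi)-np.pi
        spin=-t  # tool x is down
        N=M@R.from_euler('x',spin).as_matrix()
        print("spin",round(spin,3),"shift after spin",(N.T@d).round(1),"yaw",round(np.arctan2(N[1,1],N[0,1]),3))
    print("joints",s["joints"].round(3),"yaw now",round(yw,3),"tcp",s["eef_pos"].round(1),"xaxis",M[:,0].round(3),"F",s["wrist_force"].round(1),"M",s["moment"].round(2),"gap",round(s["finger_gap"],1),"t",s["clock"])
if __name__=="__main__": go(*map(float,sys.argv[1:]))
E
python3 go.py 498.9 -369.3 150 1.134
```

```text
spin -2.416 shift after spin [ 74.5 287.9 243.3] yaw 1.134
spin 0.726 shift after spin [  74.5 -287.9 -243.3] yaw -2.008
joints [-1.349  0.3    1.521 -0.     1.321 -0.067] yaw now -1.282 tcp [ 156.6 -527.2  216.5] xaxis [-0. -0. -1.] F [-0.3 -0.2 -0.4] M [-0.01  0.03  0.01] gap 93.8 t 1.4
```

```bash
python3 -m handwheel '[[[5,0,0],0.182],[[5,0,0],0.182],[[5,0,0],0.182],[[5,0,0],0.18],[[5,-46,-39],0],[[5,-46,-39],0],[[5,-46,-39],0],[[5,-46,-39],0],[[5,-46,-39],0],[[5,-46,-39],0]]' 0
python3 - <<'E'
from h import *
from go import go
c=cam("wrist");save(c,"w1.png");w=cloud(c)
for d in manip.cut_out("mallet_grip","wrist")[:2]:
    p=w[d["region"]];print(d["confidence"],np.nanmedian(p,0))
h=p[p[:,2]>62];print("head",len(h),cv2.minEnclosingCircle(h[:,:2].astype(np.float32)))
ha=p[(p[:,2]>42)&(p[:,2]<52)];ha=ha[np.hypot(ha[:,0]-531,ha[:,1]+385)>28];print(len(ha),cv2.fitLine(ha[:,:2].astype(np.float32),cv2.DIST_HUBER,0,.01,.01).ravel(),cv2.minAreaRect(ha[:,:2].astype(np.float32)))
go(498.9,-369.3,35,1.134)
E
```

```text
clock: 2.65
eef_pos: [487.2, -375.2, 166.4]
eef_rot: [2.688, 1.571, -0.891]
wrist_force: [-0.4, -1.0, 0.6]
finger_gap: 93.7
0.84 [ 295.69955225 -327.89696946   26.6156834 ]
0.68 [ 511.38019086 -370.82239459   50.41759641]
head 1747 ((529.5541381835938, -384.19635009765625), 20.747665405273438)
1718 [ 9.0193343e-01 -4.3187508e-01  4.5373538e+02 -3.4883218e+02] ((451.37255859375, -347.25262451171875), (17.385194778442383, 122.34274291992188), 64.9768295288086)
spin -3.137 shift after spin [138.4   7.4   7.2] yaw 1.134
spin 0.004 shift after spin [138.4  -7.4  -7.2] yaw -2.008
joints [-7.110e-01  4.880e-01  1.382e+00  1.000e-03  1.273e+00  1.292e+00] yaw now -2.003 tcp [ 489.3 -373.1  165.4] xaxis [-0.     0.001 -1.   ] F [-1.2 -0.1  0.2] M [0.07 0.04 0.03] gap 93.9 t 2.75
```

View pics/w1.png

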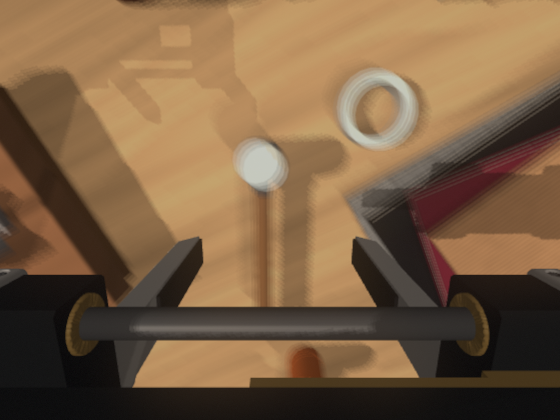

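The wrist view shows the white mallet between the fingers, its head at (262,165) and its handle running straight down the image. The tape is off to the side at (378,108), and both fingers have clearance.

```bash
python3 -m handwheel '[[[10,-5,-4],0.004],[[15,-4,-3],0],[[15,0,0],0],[[15,0,0],0],[[15,0,0],0],[[10,0,0],0],[[0,0,0],0],[[0,0,0],0],[[0,0,0],0],[[0,0,0],0]]' 0
python3 go.py 497.5 -369 35 1.134
```

```text
clock: 4.0
eef_pos: [495.7, -371.1, 86.8]
eef_rot: [2.844, 1.57, -0.739]
wrist_force: [0.5, -0.1, 1.3]
finger_gap: 94.2
spin 3.137 shift after spin [59.8  2.7  0.7] yaw 1.134
spin -0.004 shift after spin [59.8 -2.7 -0.7] yaw -2.008
joints [-0.702  0.579  1.438 -0.     1.124  1.31 ] yaw now -2.012 tcp [ 495.7 -371.1   86.8] xaxis [ 0. -0. -1.] F [ 0.5 -0.1  1.3] M [ 0.08  0.05 -0.02] gap 94.2 t 4.0
```

```bash
python3 -m handwheel '[[[10,-3,-1],0],[[10,0,0],0],[[10,0,0],0],[[10,0,0],0],[[10,0,0],0],[[10,0,0],0],[[0,0,0],0],[[0,0,0],0],[[0,0,0],0],[[0,0,0],0]]' 0
python3 go.py 497.5 -369 35 1.134
python3 -m handwheel '[[[0,0,0],0],[[0,0,0],0],[[0,0,0],0],[[0,0,0],0],[[0,0,0],0],[[0,0,0],0],[[0,0,0],0],[[0,0,0],0],[[0,0,0],0],[[0,0,0],0]]' 255 60
python3 go.py 497.5 -369 35 1.134
```

```text
clock: 5.25
eef_pos: [497.9, -368.9, 26.8]
eef_rot: [2.933, 1.57, -0.649]
wrist_force: [0.7, 0.4, -0.9]
finger_gap: 93.9
spin 3.137 shift after spin [-0.2 -0.3 -0.4] yaw 1.134
spin -0.004 shift after spin [-0.2  0.3  0.4] yaw -2.008
joints [-0.697  0.658  1.467  0.     1.016  1.315] yaw now -2.012 tcp [ 497.9 -368.9   26.8] xaxis [ 0. -0. -1.] F [ 0.7  0.4 -0.9] M [ 0.01  0.05 -0.02] gap 93.9 t 5.25
clock: 6.5
eef_pos: [497.8, -368.8, 26.4]
eef_rot: [0.788, 1.571, -2.795]
wrist_force: [0.4, 0.4, -0.4]
finger_gap: 15.6
spin 3.137 shift after spin [-0.6 -0.3 -0.2] yaw 1.134
spin -0.004 shift after spin [-0.6  0.3  0.2] yaw -2.008
joints [-0.697  0.659  1.467 -0.     1.016  1.315] yaw now -2.012 tcp [ 497.8 -368.8   26.4] xaxis [-0. -0. -1.] F [ 0.4  0.4 -0.4] M [-0.01  0.05  0.01] gap 15.6 t 6.5
```

```bash
python3 -m handwheel '[[[-5,0,0],0],[[-10,0,0],0],[[-15,0,0],0],[[-20,0,0],0],[[-20,0,0],0],[[-20,0,0],0],[[-20,0,0],0],[[-20,0,0],0],[[0,0,0],0],[[0,0,0],0]]' 255 60
python3 go.py 552.3 -49.4 165 -1.533
```

```text
clock: 7.75
eef_pos: [497.6, -368.6, 156.0]
eef_rot: [-0.241, 1.57, 2.459]
wrist_force: [-0.5, 0.1, -3.5]
finger_gap: 15.5
spin -0.479 shift after spin [  -0.9 -316.9  -66.7] yaw -1.533
spin 2.663 shift after spin [ -0.9 316.9  66.7] yaw 1.609
joints [-0.697  0.505  1.379 -0.     1.258  1.315] yaw now -2.012 tcp [ 497.6 -368.6  156. ] xaxis [-0.001  0.    -1.   ] F [-0.5  0.1 -3.5] M [0.13 0.07 0.01] gap 15.5 t 7.75
```

```bash
python3 -m handwheel '[[[0,0,0],-0.16],[[0,0,0],-0.16],[[0,0,0],-0.159],[[0,-30,-6],0],[[0,-50,-11],0],[[0,-55,-12],0],[[0,-55,-12],0],[[0,-55,-12],0],[[0,-45,-9],0],[[0,-27,-5],0]]' 255 60
python3 - <<'E'
from h import *
from go import go
manip.camera("top")
manip.camera("top")
c=cam("top");save(c,"t2.png",(250,130,400,250),4);w=cloud(c);c2=cam("scene");save(c2,"s2.png",(190,170,340,280),4);w2=cloud(c2)
for W in(w,w2):
    s=(W[...,0]>540)&(W[...,0]<640)&(W[...,1]>-95)&(W[...,1]<0)&(W[...,2]>165)&(W[...,2]<210)
    s&=(W[...,0]>561)
    h=W[s];print(len(h),h.max(0),h.min(0),cv2.minEnclosingCircle(h[:,:2].astype(np.float32)))
go(552.3,-49.4,165,-1.533)
E
cd pics; python3 -c "
import cv2,numpy as np
a=cv2.imread('t2.png');b=cv2.imread('s2.png');cv2.imwrite('c2.png',cv2.resize(np.vstack([a,b]),None,fx=.64,fy=.64))"
```

```text
clock: 9.0
eef_pos: [552.5, -47.3, 155.6]
eef_rot: [-0.291, 1.569, 2.89]
wrist_force: [-0.2, -0.8, -3.3]
finger_gap: 15.8Traceback (most recent call last):
  File "<stdin>", line 9, in <module>
    return umr_maximum(a, axis, None, out, keepdims, initial, where)
ValueError: zero-size array to reduction operation maximum which has no identity
```

View pics/c2.png

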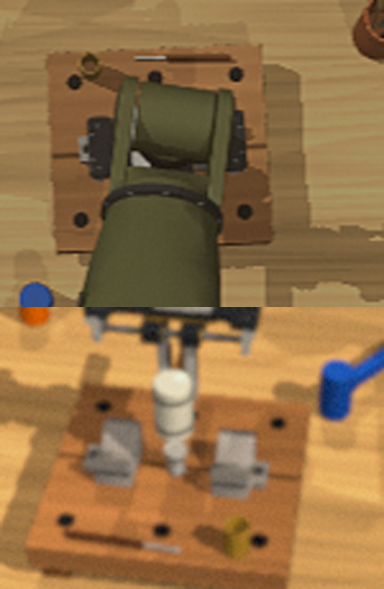

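The mallet is held upright over the dog, with the head directly above it in the scene view and the V-blocks either side. Next I check the head's position numerically.

```bash
python3 - <<'E'
from h import *
from go import go
c2=cam("scene");W=cloud(c2)
s=(W[...,0]>565)&(W[...,0]<640)&(W[...,1]>-85)&(W[...,1]<-10)&(W[...,2]>192)&(W[...,2]<206)
h=W[s];print("top face",len(h),np.median(h,0),h.max(0),h.min(0),cv2.minEnclosingCircle(h[:,:2].astype(np.float32)))
h=W[(W[...,0]>575)&(W[...,0]<640)&(W[...,1]>-85)&(W[...,1]<-10)&(W[...,2]>135)&(W[...,2]<190)]
print("side",len(h),h.max(0),h.min(0),np.median(h,0))
h=W[(W[...,0]>565)&(W[...,0]<640)&(W[...,1]>-85)&(W[...,1]<-10)&(W[...,2]>92)&(W[...,2]<108)]
print("dog",len(h),h.max(0),h.min(0),np.median(h,0))
go(552.3,-49.4,165,-1.533)
E
```

```text
top face 150 [592.53509465 -47.28707206 199.00313713] [610.04673744 -27.32968556 202.56286245] [565.01139418 -67.5628417  192.14559013] ((587.160888671875, -50.78101348876953), 25.816526412963867)
side 222 [613.90805468 -26.57397146 189.984878  ] [584.40020099 -68.52722478 135.15820243] [605.0843363  -42.68140184 163.11769802]
dog 53 [600.35722478 -34.74582956 103.34217617] [576.91865522 -58.27410092  93.26365508] [589.18350478 -46.4933401   98.10431881]
spin -0.0 shift after spin [-1.  -0.6  0.2] yaw -1.533
spin 3.141 shift after spin [-1.   0.6 -0.2] yaw 1.609
joints [-0.156  0.367  1.578 -0.     1.198  1.377] yaw now -1.533 tcp [552.5 -50.  156. ] xaxis [-0.001 -0.    -1.   ] F [-0.  -0.9 -3.9] M [ 0.    0.04 -0.  ] gap 15.5 t 9.25
```

```bash
python3 -m handwheel '[[[12,0,0],0],[[9,0,0],0],[[4,0,0],0],[[4,0,0],0],[[4,0,0],0],[[4,0,0],0],[[4,0,0],0],[[4,0,0],0],[[0,0,0],0],[[0,0,0],0]]' 255 60
python3 go.py 552.3 -49.4 106.4 -1.533
python3 -m handwheel '[[[3,0,0],0],[[3,0,0],0],[[3,0,0],0],[[2,0,0],0],[[1,0,0],0],[[1,0,0],0],[[0,0,0],0],[[0,0,0],0],[[0,0,0],0],[[0,0,0],0]]' 255 60
python3 go.py 552.3 -49.4 106.4 -1.533
```

```text
clock: 10.5
eef_pos: [552.9, -49.5, 111.9]
eef_rot: [2.763, 1.57, -0.341]
wrist_force: [-3.4, -0.6, 4.4]
finger_gap: 15.7
spin 0.0 shift after spin [13.5 -0.2  0.6] yaw -1.533
spin -3.142 shift after spin [13.5  0.2 -0.6] yaw 1.609
joints [-0.155  0.418  1.618 -0.     1.105  1.378] yaw now -1.533 tcp [552.9 -49.5 111.9] xaxis [ 0.001 -0.    -1.   ] F [-3.4 -0.6  4.4] M [-0.07  0.71 -0.08] gap 15.7 t 10.5
clock: 11.75
eef_pos: [552.9, -49.6, 99.0]
eef_rot: [2.724, 1.57, -0.38]
wrist_force: [-4.7, -0.5, 5.9]
finger_gap: 15.5
spin -0.0 shift after spin [ 0.6 -0.2  0.6] yaw -1.533
spin 3.142 shift after spin [ 0.6  0.2 -0.6] yaw 1.609
joints [-0.155  0.435  1.628 -0.     1.079  1.378] yaw now -1.533 tcp [552.9 -49.6  99. ] xaxis [ 0.001 -0.    -1.   ] F [-4.7 -0.5  5.9] M [-0.04  0.8  -0.02] gap 15.5 t 11.75
```

```bash
python3 -m handwheel '[[[1,0,0],0],[[1,0,0],0],[[0.5,0,0],0],[[0.5,0,0],0],[[0,0,0],0],[[0,0,0],0],[[0,0,0],0],[[0,0,0],0],[[0,0,0],0],[[0,0,0],0]]' 255 60
python3 - <<'E'
from h import *
from go import go
go(552.3,-49.4,106.4,-1.533)
c2=cam("scene");save(c2,"s3.png",(215,180,295,270),6)
E
```

```text
clock: 13.0
eef_pos: [553.1, -49.6, 98.0]
eef_rot: [2.836, 1.569, -0.268]
wrist_force: [-16.8, 0.1, 29.5]
finger_gap: 15.8
spin 0.0 shift after spin [-0.4 -0.2  0.8] yaw -1.533
spin -3.141 shift after spin [-0.4  0.2 -0.8] yaw 1.609
joints [-0.155  0.436  1.629 -0.     1.075  1.378] yaw now -1.533 tcp [553.1 -49.6  98. ] xaxis [ 0.002 -0.    -1.   ] F [-16.8   0.1  29.5] M [ 0.21  2.77 -0.01] gap 15.8 t 13.0
```

View pics/s3.png

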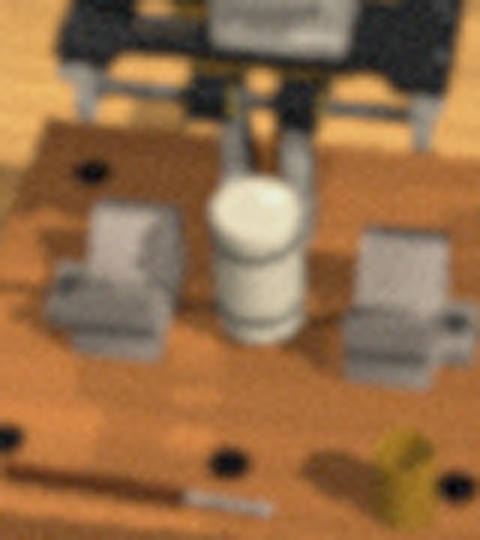

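The head sits low over the dog. The force jumped to about 33 N within 1 mm at the predicted home depth, so the dog is at its stop. I'll lift and check.

```bash
python3 -m handwheel '[[[-2,0,0],0],[[-3,0,0],0],[[-7,0,0],0],[[-12,0,0],0],[[-18,0,0],0],[[-20,0,0],0],[[-10,0,0],0],[[0,0,0],0],[[0,0,0],0],[[0,0,0],0]]' 255 60
python3 - <<'E'
from h import *
from go import go
c2=cam("scene");W=cloud(c2);save(c2,"s4.png",(215,170,295,270),6)
h=W[(W[...,0]>570)&(W[...,0]<606)&(W[...,1]>-67)&(W[...,1]<-29)&(W[...,2]>66)&(W[...,2]<115)]
print("dog",len(h),h.max(0),np.median(h,0),np.percentile(h[:,2],[50,80,90,95]))
h=W[(W[...,0]>565)&(W[...,0]<640)&(W[...,1]>-85)&(W[...,1]<-10)&(W[...,2]>187)&(W[...,2]<206)]
A=np.c_[h[:,:2]-h[:,:2].mean(0),np.ones(len(h))];print("head top",len(h),np.median(h,0),"slope",np.linalg.lstsq(A,h[:,2],rcond=None)[0])
go(497.8,-368.8,164,-2.012)
E
```

```text
clock: 14.3
eef_pos: [552.5, -49.5, 166.8]
eef_rot: [-0.167, 1.57, 3.013]
wrist_force: [-0.1, -0.3, -3.6]
finger_gap: 15.1
dog 65 [605.41457922 -29.14952219  75.29813468] [590.09482976 -47.22235185  71.28967706] [71.28967706 72.80177742 73.54866039 74.2129688 ]
head top 79 [605.21026171 -42.66277876 197.20071283] slope [-7.21394000e-02 -3.72231928e-03  1.96845984e+02]
spin 0.479 shift after spin [ 10.9 312.2 -86.8] yaw -2.012
spin -2.663 shift after spin [  10.9 -312.2   86.8] yaw 1.13
joints [-0.155  0.356  1.566 -0.     1.221  1.378] yaw now -1.533 tcp [552.6 -49.5 166.9] xaxis [-0.001  0.    -1.   ] F [-0.1 -0.6 -3.5] M [ 0.03  0.03 -0.04] gap 15.8 t 14.35
```

View pics/s4.png

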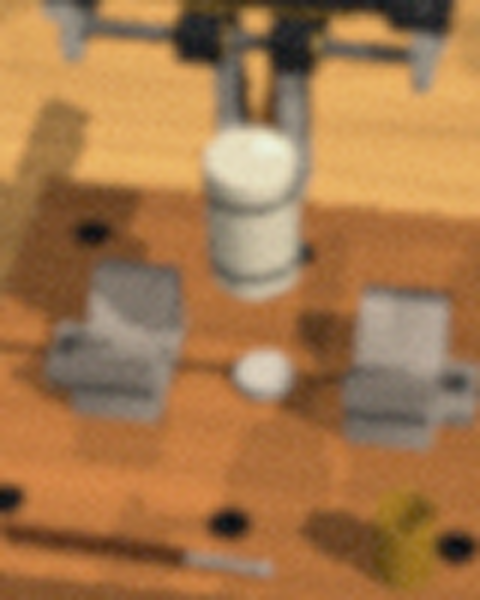

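The dog's head is flat on the board at about (262,375) in the crop, with its top at z≈72, so it is home. Now the mallet goes back to its place.

```bash
python3 -m handwheel '[[[0,0,0],0.16],[[0,0,0],0.16],[[0,0,0],0.159],[[0,29,-8],0],[[0,50,-14],0],[[0,54,-15],0],[[0,54,-15],0],[[0,54,-15],0],[[0,44,-12],0],[[0,27,-8],0]]' 255 60
python3 -m handwheel '[[[0,0,0],0],[[20,0,0],0],[[25,0,0],0],[[25,0,0],0],[[25,0,0],0],[[20,0,0],0],[[12,0,0],0],[[5,0,0],0],[[0,0,0],0],[[0,0,0],0]]' 255 60
python3 go.py 497.8 -368.8 34.4 -2.012
```

```text
clock: 15.6
eef_pos: [497.4, -370.8, 166.9]
eef_rot: [-0.127, 1.57, 2.571]
wrist_force: [0.3, -0.2, -3.4]
finger_gap: 15.4
clock: 16.85
eef_pos: [498.5, -369.0, 36.2]
eef_rot: [2.91, 1.57, -0.673]
wrist_force: [0.6, -0.0, -3.3]
finger_gap: 15.5
spin -0.0 shift after spin [9.8 0.1 0.8] yaw -2.012
spin 3.142 shift after spin [ 9.8 -0.1 -0.8] yaw 1.13
joints [-0.696  0.646  1.462  0.     1.033  1.316] yaw now -2.012 tcp [ 498.5 -369.    36.2] xaxis [ 0.001 -0.001 -1.   ] F [ 0.6 -0.  -3.3] M [0.09 0.06 0.04] gap 15.5 t 16.85
```

```bash
python3 -m handwheel '[[[3,0,0],0],[[2,0,0],0],[[2,0,0],0],[[1,0,0],0],[[1,0,0],0],[[0.5,0,0],0],[[0.5,0,0],0],[[0,0,0],0],[[0,0,0],0],[[0,0,0],0]]' 255 60
python3 -m handwheel '[[[0,0,0],0],[[0,0,0],0],[[0,0,0],0],[[0,0,0],0],[[0,0,0],0],[[0,0,0],0],[[0,0,0],0],[[0,0,0],0],[[0,0,0],0],[[0,0,0],0]]' 0 60
python3 go.py 514 368.5 170 1.296
```

```text
clock: 18.1
eef_pos: [498.3, -368.8, 26.4]
eef_rot: [2.685, 1.571, -0.898]
wrist_force: [-4.9, 3.2, 8.0]
finger_gap: 15.5
clock: 19.35
eef_pos: [498.2, -368.8, 25.4]
eef_rot: [-0.301, 1.571, 2.399]
wrist_force: [0.5, 0.2, -0.0]
finger_gap: 94.1
spin 2.975 shift after spin [-136.5  713.9 -184.9] yaw 1.296
spin -0.166 shift after spin [-136.5 -713.9  184.9] yaw -1.846
joints [-0.696  0.661  1.466  0.     1.015  1.316] yaw now -2.012 tcp [ 498.2 -368.8   25.4] xaxis [-0.  0. -1.] F [ 0.5  0.2 -0. ] M [ 0.06  0.05 -0.01] gap 94.1 t 19.35
```

```bash
python3 -m handwheel '[[[-20,0,0],0],[[-40,0,0],0],[[-40,0,0],0],[[-36,0,0],-0.18],[[0,0,0],-0.18],[[0,0,0],-0.18],[[0,0,0],-0.18],[[0,0,0],-0.18],[[0,0,0],-0.18],[[0,0,0],-0.18]]' 0 60
python3 - <<'E'
from h import *
from go import go
go(514,369,170,1.296)
s=manip.read_state();M=rot(s["eef_rot"])
for k in range(10):
    N=M@R.from_euler('x',-.18*k).as_matrix(); print(k,(N.T@np.array([1,50,0])).round(0))
c=cam("top");w=cloud(c)
h=w[(w[...,0]>490)&(w[...,0]<580)&(w[...,1]>-430)&(w[...,1]<-340)&(w[...,2]>60)&(w[...,2]<80)]
print("mallet head",np.median(h,0) if len(h) else None,cv2.minEnclosingCircle(h[:,:2].astype(np.float32)))
E
```

```text
clock: 20.6
eef_pos: [498.3, -368.8, 163.1]
eef_rot: [1.615, 1.569, -0.702]
wrist_force: [1.1, -0.3, 0.8]
finger_gap: 94.1
spin -2.042 shift after spin [ 4.000e-01  7.144e+02 -1.851e+02] yaw 1.296
spin 1.1 shift after spin [ 4.000e-01 -7.144e+02  1.851e+02] yaw -1.846
joints [-0.696  0.499  1.371 -0.     1.27   0.05 ] yaw now -0.746 tcp [ 498.3 -368.8  163.1] xaxis [ 0.001 -0.001 -1.   ] F [ 1.1 -0.3  0.8] M [-0.04 -0.06 -0.02] gap 94.1 t 20.6
0 [ -0. -33. -37.]
1 [ -0. -26. -43.]
2 [ -0. -18. -47.]
3 [ -0.  -9. -49.]
4 [ -0.  -0. -50.]
5 [ -0.   9. -49.]
6 [ -0.  17. -47.]
7 [ -0.  25. -43.]
8 [ -0.  33. -38.]
9 [ -0.  39. -31.]
mallet head [ 542.89691804 -369.34904487   69.98264393] ((539.1436767578125, -370.69879150390625), 13.728066444396973)
```

```bash
python3 -m handwheel '[[[0,-33,-37],-0.18],[[0,-26,-43],-0.18],[[0,-18,-47],-0.18],[[0,-9,-49],-0.18],[[0,0,-50],-0.18],[[0,9,-49],-0.18],[[0,17,-47],-0.18],[[0,25,-43],-0.18],[[0,33,-38],-0.18],[[0,39,-31],-0.18]]' 0 60
python3 go.py 514 369 110 1.296
```

```text
clock: 21.9
eef_pos: [511.7, 132.4, 162.8]
eef_rot: [0.729, 1.569, 0.209]
wrist_force: [0.7, -0.7, 0.0]
finger_gap: 93.6
spin -0.245 shift after spin [ 60.9 228.3 -62.1] yaw 1.296
spin 2.896 shift after spin [  60.9 -228.3   62.1] yaw -1.846
joints [ 0.184  0.302  1.648  0.     1.19  -0.867] yaw now 1.051 tcp [511.7 132.4 162.8] xaxis [ 0.002  0.    -1.   ] F [ 0.7 -0.7  0. ] M [-0.05 -0.18  0.02] gap 93.6 t 21.9
```

```bash
python3 -m handwheel '[[[0,0,0],-0.12],[[0,0,0],-0.125],[[0,40,-11],0],[[0,52,-14],0],[[5,52,-14],0],[[10,50,-14],0],[[10,32,-8],0],[[0,0,0],0],[[0,0,0],0],[[0,0,0],0]]' 0 60
python3 - <<'E'
from h import *
from go import go
c=cam("wrist");save(c,"w2.png");w=cloud(c)
q=w[(w[...,0]>380)&(w[...,0]<650)&(w[...,1]>300)&(w[...,1]<440)&(w[...,2]>40)&(w[...,2]<60)]
print(len(q),q[:,2].max(),cv2.minAreaRect(q[:,:2].astype(np.float32)))
r=q[q[:,2]>48];print(cv2.minAreaRect(r[:,:2].astype(np.float32)),cv2.fitLine(r[:,:2].astype(np.float32),cv2.DIST_HUBER,0,.01,.01).ravel())
c=cam("top");w=cloud(c)
h=w[(w[...,0]>490)&(w[...,0]<580)&(w[...,1]>-430)&(w[...,1]<-340)&(w[...,2]>60)&(w[...,2]<80)]
print("mallet head",cv2.minEnclosingCircle(h[:,:2].astype(np.float32)))
q=w[(w[...,0]>380)&(w[...,0]<650)&(w[...,1]>300)&(w[...,1]<440)&(w[...,2]>40)&(w[...,2]<60)]
go(514,369,33,1.296)
E
```

```text
clock: 23.15
eef_pos: [515.5, 363.9, 137.4]
eef_rot: [0.775, 1.57, 0.495]
wrist_force: [0.2, -0.5, -1.3]
finger_gap: 94.4
9184 54.217152185153964 ((504.440673828125, 372.2294616699219), (35.916019439697266, 210.1517333984375), 74.1587905883789)
((502.66650390625, 372.93768310546875), (26.40688705444336, 205.33938598632812), 74.20054626464844) [ 9.6237117e-01 -2.7173838e-01  4.9265988e+02  3.7538977e+02]
mallet head ((530.740966796875, -383.2887268066406), 21.02817726135254)
spin -0.005 shift after spin [112.1   4.3  -2.8] yaw 1.296
spin 3.137 shift after spin [112.1  -4.3   2.8] yaw -1.846
joints [ 0.557  0.548  1.36  -0.     1.233 -0.735] yaw now 1.291 tcp [515.4 364.1 137.1] xaxis [ 0.001  0.    -1.   ] F [ 1.  -0.2 -0. ] M [ 0.09 -0.09 -0.01] gap 93.8 t 23.25
```

View pics/w2.png

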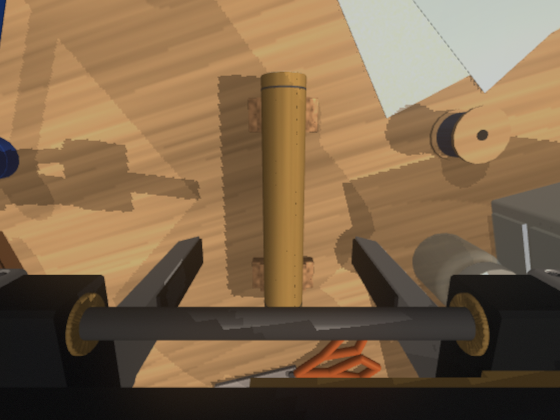

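Barrel free between cork rests at about (285,112) and (285,272), lying midway between the open fingers. The mallet head is back at (530.7,-383.3), within about 1 mm of where it started. Descending to grasp.

```bash
python3 -m handwheel '[[[10,5,-5],-0.005],[[15,0,0],0],[[20,0,0],0],[[20,0,0],0],[[20,0,0],0],[[15,0,0],0],[[9,0,0],0],[[3,0,0],0],[[0,0,0],0],[[0,0,0],0]]' 0 60
python3 go.py 512 369.8 33 1.296
python3 -m handwheel '[[[0,0,0],0],[[0,0,0],0],[[0,0,0],0],[[0,0,0],0],[[0,0,0],0],[[0,0,0],0],[[0,0,0],0],[[0,0,0],0],[[0,0,0],0],[[0,0,0],0]]' 255 50
python3 go.py 512 369.8 33 1.296
```

```text
clock: 24.5
eef_pos: [511.9, 371.1, 25.1]
eef_rot: [0.861, 1.57, 0.588]
wrist_force: [0.6, 0.1, -0.2]
finger_gap: 94.0
spin 0.002 shift after spin [ 0.1 -1.3  0.5] yaw 1.296
spin -3.14 shift after spin [ 0.1  1.3 -0.5] yaw -1.846
joints [ 0.569  0.684  1.426  0.     1.03  -0.729] yaw now 1.298 tcp [511.9 371.1  25.1] xaxis [ 0.001  0.001 -1.   ] F [ 0.6  0.1 -0.2] M [ 0.05 -0.1   0.02] gap 94.0 t 24.5
clock: 25.75
eef_pos: [511.6, 371.0, 24.5]
eef_rot: [1.131, 1.571, 0.859]
wrist_force: [0.4, 0.6, 0.5]
finger_gap: 37.1
spin 0.002 shift after spin [-0.5 -1.   0.7] yaw 1.296
spin -3.14 shift after spin [-0.5  1.  -0.7] yaw -1.846
joints [ 0.569  0.685  1.427  0.     1.03  -0.729] yaw now 1.298 tcp [511.6 371.   24.5] xaxis [ 0.  0. -1.] F [0.4 0.6 0.5] M [ 0.15 -0.18  0.03] gap 37.1 t 25.75
```

```bash
python3 -m handwheel '[[[-8,0,0],0],[[-20,0,0],0],[[-30,0,0],0],[[-35,0,0],0],[[-35,0,0],0],[[-22,0,0],0],[[0,0,0],0.12],[[0,0,0],0.16],[[0,0,0],0.16],[[0,0,0],0.16]]' 255 50
python3 - <<'E'
from h import *
from go import go
go(588,-48,183,0.038)
s=manip.read_state();M=rot(s["eef_rot"])
for k in range(5):
    N=M@R.from_euler('x',.165*k).as_matrix(); print(k,(N.T@np.array([8,-45,0])).round(0))
E
```

```text
clock: 27.0
eef_pos: [511.6, 370.9, 176.0]
eef_rot: [1.444, 1.57, 0.566]
wrist_force: [0.6, 0.1, -2.9]
finger_gap: 36.8
spin 0.655 shift after spin [  0.8  60.4 421.5] yaw 0.038
spin -2.487 shift after spin [   0.8  -60.4 -421.5] yaw -3.104
joints [ 0.569  0.514  1.317 -0.     1.309 -0.123] yaw now 0.693 tcp [511.6 370.9 176. ] xaxis [ 0.001  0.001 -1.   ] F [ 0.6  0.1 -2.9] M [ 0.   -0.17 -0.05] gap 36.8 t 27.0
0 [ -0. -23.  40.]
1 [ -0. -16.  43.]
2 [-0. -8. 45.]
3 [-0. -1. 46.]
4 [-0.  7. 45.]
```

```bash
python3 -m handwheel '[[[0,-23,40],0.164],[[0,-16,43],0.164],[[0,-8,45],0.164],[[0,-1,46],0.163],[[0,7,48],0],[[0,7,48],0],[[0,7,48],0],[[0,6,42],0],[[0,5,32],0],[[0,3,22],0]]' 255 50
python3 -m handwheel '[[[0,0,0],0],[[0,0,0],0],[[0,0,0],0],[[0,0,0],0],[[0,0,0],0],[[0,0,0],0],[[0,0,0],0],[[0,0,0],0],[[0,0,0],0],[[0,0,0],0]]' 255 50
python3 - <<'E'
from h import *
from go import go
go(588,-48,183,0.038)
ps=[]
for n in("scene","top"):
    c=cam(n);w=cloud(c)
    if n=="scene": save(c,"s5.png",(170,130,350,290),4)
    q=w[(w[...,0]>560)&(w[...,0]<640)&(w[...,1]>-190)&(w[...,1]<100)&(w[...,2]>150)&(w[...,2]<206)]
    # keep points well away from gripper
    q=q[abs(q[:,1]+48)>45]
    if n=="top": q=q[q[:,2]>190]
    t=(q[:,1]+48)*np.cos(.038)-(q[:,0]-588)*np.sin(.038)
    print(n,len(q),"y ext",np.percentile(t,[0,.5,2,98,99.5,100]).round(1),"z top",[round(float(np.percentile(q[s,2],98)),1) for s in(t>45,t<-45)],
      "x med",[np.median(q[s,0]).round(1) for s in(t>80,t<-80) if s.any()])
E
```

```text
clock: 28.25
eef_pos: [590.5, -49.4, 175.7]
eef_rot: [1.359, 1.57, -0.169]
wrist_force: [0.2, -0.0, -2.8]
finger_gap: 37.1
clock: 29.5
eef_pos: [590.3, -48.0, 174.4]
eef_rot: [-2.339, 1.571, 2.417]
wrist_force: [-0.3, -1.1, -2.5]
finger_gap: 37.0
spin 0.005 shift after spin [-0.6 -2.3 -0.1] yaw 0.038
spin -3.137 shift after spin [-0.6  2.3  0.1] yaw -3.104
joints [-0.143  0.429  1.446  0.     1.267 -0.186] yaw now 0.043 tcp [590.3 -48.  174.4] xaxis [-0.  0. -1.] F [-0.3 -1.1 -2.5] M [-0.07 -0.12  0.02] gap 37.0 t 29.5
scene 680 y ext [-112.3 -111.9 -109.2  112.5  113.2  113.2] z top [203.6, 203.1] x med [np.float64(599.2), np.float64(607.5)]
top 302 y ext [-114.2 -113.7 -111.8  109.9  111.9  112.1] z top [205.1, 205.3] x med [np.float64(587.1), np.float64(594.3)]
```

View pics/s5.png

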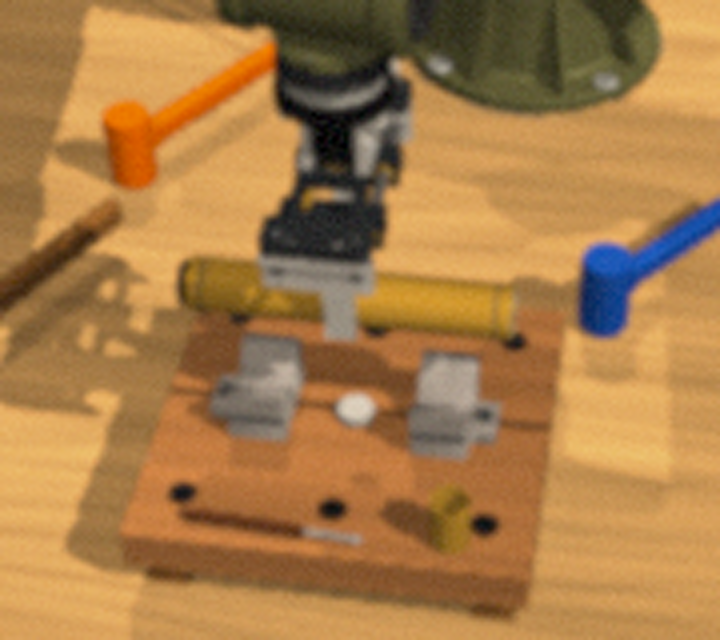

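The barrel is level over the blocks, eyepiece towards -y, its ends about equally far from the seat. The dog is down, and the scriber (270,525) and ferrule (450,520) are undisturbed. Correct by about 2 mm and lower.

```bash
python3 -m handwheel '[[[4,-2.5,1.5],0.005],[[8,0,0],0],[[10,0,0],0],[[12,0,0],0],[[12,0,0],0],[[10,0,0],0],[[6,0,0],0],[[0,0,0],0],[[0,0,0],0],[[0,0,0],0]]' 255 50
python3 go.py 588 -49.5 108.4 0.038
python3 -m handwheel '[[[2,0,0],0],[[2,0,0],0],[[2,0,0],0],[[2,0,0],0],[[1,0,0],0],[[1,0,0],0],[[1,0,0],0],[[1,0,0],0],[[0,0,0],0],[[0,0,0],0]]' 255 50
python3 go.py 588 -49.5 108.4 0.038
```

```text
clock: 30.85
eef_pos: [588.1, -49.6, 112.9]
eef_rot: [1.418, 1.57, -0.115]
wrist_force: [-0.4, 0.6, -2.8]
finger_gap: 36.7
spin 0.0 shift after spin [12.5 -0.1 -0.1] yaw 0.038
spin -3.142 shift after spin [12.5  0.1  0.1] yaw -3.104
joints [-0.146  0.488  1.512  0.     1.141 -0.184] yaw now 0.038 tcp [588.1 -49.6 112.9] xaxis [ 0.001 -0.    -1.   ] F [-0.4  0.6 -2.8] M [-0.11 -0.09  0.01] gap 36.7 t 30.85
clock: 32.1
eef_pos: [588.0, -49.6, 101.8]
eef_rot: [1.301, 1.57, -0.232]
wrist_force: [-7.4, 0.1, 10.7]
finger_gap: 37.0
spin 0.0 shift after spin [ 1.4  0.  -0.1] yaw 0.038
spin -3.142 shift after spin [ 1.4 -0.   0.1] yaw -3.104
joints [-0.146  0.501  1.521 -0.     1.119 -0.184] yaw now 0.038 tcp [588.  -49.6 101.8] xaxis [ 0.001 -0.    -1.   ] F [-7.4  0.1 10.7] M [0.14 1.22 0.  ] gap 37.0 t 32.1
```

```bash
python3 -m handwheel '[[[0,-0.3,0],0],[[0,-0.3,0],0],[[0.2,-0.2,0],0],[[0.2,0,0],0],[[0,0,0],0],[[0,0,0],0],[[0,0,0],0],[[0,0,0],0],[[0,0,0],0],[[0,0,0],0]]' 255 50
python3 go.py 588 -49.5 108.4 0.038
```

```text
clock: 33.35
eef_pos: [587.7, -49.6, 101.5]
eef_rot: [1.424, 1.569, -0.109]
wrist_force: [-3.7, 0.5, 8.4]
finger_gap: 36.6
spin 0.0 shift after spin [ 1.1  0.3 -0.1] yaw 0.038
spin -3.142 shift after spin [ 1.1 -0.3  0.1] yaw -3.104
joints [-0.146  0.5    1.523  0.     1.117 -0.184] yaw now 0.038 tcp [587.7 -49.6 101.5] xaxis [ 0.002 -0.    -1.   ] F [-3.7  0.5  8.4] M [ 0.14  0.54 -0.02] gap 36.6 t 33.35
```

```bash
python3 -m handwheel '[[[0.2,-0.3,0],0],[[0.2,-0.3,0],0],[[0.2,-0.2,0],0],[[0.2,0,0],0],[[0,0,0],0],[[0,0,0],0],[[0,0,0],0],[[0,0,0],0],[[0,0,0],0],[[0,0,0],0]]' 255 50
python3 go.py 588 -49.5 108.4 0.038
```

```text
clock: 34.6
eef_pos: [586.9, -49.7, 100.7]
eef_rot: [1.378, 1.569, -0.155]
wrist_force: [-3.6, 0.6, 9.9]
finger_gap: 36.9
spin 0.0 shift after spin [ 0.3  1.1 -0.2] yaw 0.038
spin -3.142 shift after spin [ 0.3 -1.1  0.2] yaw -3.104
joints [-0.147  0.5    1.526 -0.     1.114 -0.185] yaw now 0.038 tcp [586.9 -49.7 100.7] xaxis [ 0.002 -0.    -1.   ] F [-3.6  0.6  9.9] M [0.05 0.53 0.02] gap 36.9 t 34.6
```

```bash
python3 -m handwheel '[[[0.2,-0.3,0],0],[[0.2,-0.3,0],0],[[0.2,-0.2,0],0],[[0,0,0],0],[[0,0,0],0],[[0,0,0],0],[[0,0,0],0],[[0,0,0],0],[[0,0,0],0],[[0,0,0],0]]' 255 50
python3 go.py 588 -49.5 108.4 0.038
```

```text
clock: 35.85
eef_pos: [586.5, -49.8, 100.3]
eef_rot: [1.411, 1.568, -0.121]
wrist_force: [-0.7, 0.9, 10.0]
finger_gap: 37.2
spin 0.0 shift after spin [-0.1  1.5 -0.2] yaw 0.038
spin -3.141 shift after spin [-0.1 -1.5  0.2] yaw -3.104
joints [-0.147  0.499  1.528  0.     1.111 -0.185] yaw now 0.038 tcp [586.5 -49.8 100.3] xaxis [ 0.003 -0.    -1.   ] F [-0.7  0.9 10. ] M [0.09 0.01 0.1 ] gap 37.2 t 35.85
```

```bash
python3 -m handwheel '[[[0.2,0,0],0],[[0.2,0,0],0],[[0.1,0,0],0],[[0,0,0],0],[[0,0,0],0],[[0,0,0],0],[[0,0,0],0],[[0,0,0],0],[[0,0,0],0],[[0,0,0],0]]' 255 60
python3 go.py 588 -49.5 108.4 0.038
```

```text
clock: 37.1
eef_pos: [586.5, -49.7, 100.3]
eef_rot: [1.4, 1.567, -0.133]
wrist_force: [-3.2, 1.2, 14.5]
finger_gap: 37.1
spin 0.0 shift after spin [-0.1  1.5 -0.2] yaw 0.038
spin -3.141 shift after spin [-0.1 -1.5  0.2] yaw -3.104
joints [-0.147  0.499  1.528  0.     1.111 -0.185] yaw now 0.038 tcp [586.5 -49.7 100.3] xaxis [ 0.003 -0.    -1.   ] F [-3.2  1.2 14.5] M [0.13 0.57 0.09] gap 37.1 t 37.1
```

```bash
python3 -m handwheel '[[[0.1,-0.2,0],0],[[0,-0.1,0],0],[[0,0,0],0],[[0,0,0],0],[[0,0,0],0],[[0,0,0],0],[[0,0,0],0],[[0,0,0],0],[[0,0,0],0],[[0,0,0],0]]' 255 60
python3 - <<'E'
from h import *
from go import go
go(588,-49.5,108.4,0.038)
for n in("scene","top"):
    c=cam(n);w=cloud(c);save(c,n+"6.png",(170,130,350,290),4)
    q=w[(w[...,0]>555)&(w[...,0]<625)&(w[...,1]>-190)&(w[...,1]<100)&(w[...,2]>110)&(w[...,2]<135)]
    q=q[abs(q[:,1]+48)>60]
    t=(q[:,1]+48)*np.cos(.038)-(q[:,0]-588)*np.sin(.038)
    print(n,len(q),"y ext",np.percentile(t,[0,.5,2,98,99.5,100]).round(1),"z top",[round(float(np.percentile(q[s,2],95)),1) for s in(t>60,t<-60)],"x med",[np.median(q[s,0]).round(1) for s in(t>80,t<-80) if s.any()])
    for b,(x0,x1,y0,y1,z0) in dict(mallet=(490,580,-430,-340,60),ferrule=(670,710,20,60,95)).items():
        h=w[(w[...,0]>x0)&(w[...,0]<x1)&(w[...,1]>y0)&(w[...,1]<y1)&(w[...,2]>z0)]
        print(b,cv2.minEnclosingCircle(h[:,:2].astype(np.float32)))
E
```

```text
clock: 38.35
eef_pos: [586.5, -49.8, 100.3]
eef_rot: [1.411, 1.567, -0.121]
wrist_force: [-1.7, 1.3, 13.9]
finger_gap: 36.7
spin 0.0 shift after spin [-0.1  1.5 -0.2] yaw 0.038
spin -3.141 shift after spin [-0.1 -1.5  0.2] yaw -3.104
joints [-0.147  0.498  1.529  0.     1.11  -0.185] yaw now 0.038 tcp [586.5 -49.8 100.3] xaxis [ 0.004 -0.001 -1.   ] F [-1.7  1.3 13.9] M [0.14 0.19 0.14] gap 36.7 t 38.35
scene 416 y ext [-114.8 -113.2 -112.1  110.9  111.4  111.5] z top [128.8, 129.0] x med [np.float64(593.6), np.float64(600.3)]
mallet ((531.7069702148438, -382.3963317871094), 21.982318878173828)
ferrule ((689.5089111328125, 40.913578033447266), 15.551668167114258)
top 301 y ext [-115.9 -115.7 -114.3  108.1  110.3  110.5] z top [131.3, 131.8] x med [np.float64(581.8), np.float64(588.6)]
mallet ((530.9339599609375, -383.6565246582031), 21.159143447875977)
ferrule ((687.8604125976562, 39.614288330078125), 14.45095157623291)
```

View pics/scene6.png

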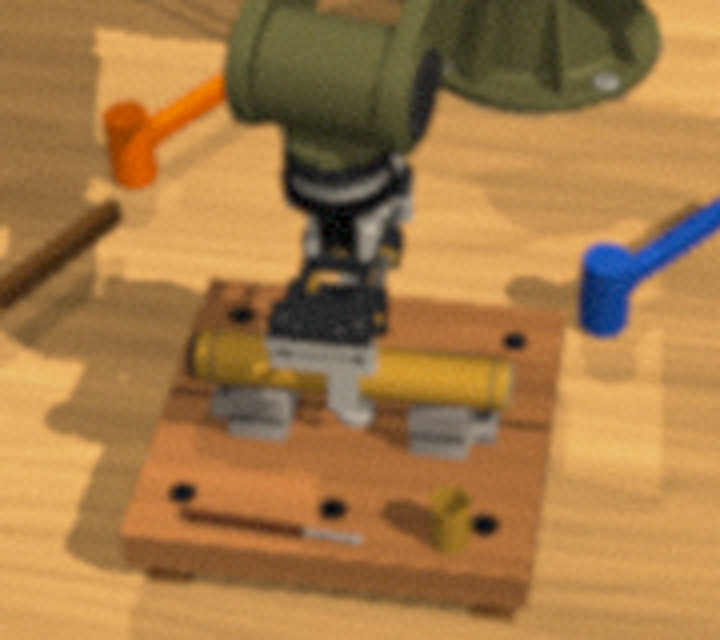

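The barrel lies in both V's with equal height at both ends. It doesn't move when pushed sideways or down, so it is bearing on both faces. Handing in.

```bash
python3 -c "
from cell import manip
s=manip.read_state();print(s['clock'],s['wrist_force'],s['finger_gap']);print(manip.sign_off())"
```

```text
38.45 [-1.4323167   0.97299477 13.12168038] 36.803010758876944
the job is handed in; nothing more can be done
None
```

The bench dog is driven home, the mallet is back on the table, and I handed in at 38.5 s with the barrel still held and pressed down in both V-blocks.

- **Mallet and dog:** I used the white nylon mallet, not the blue or orange ones, and pressed the dog down with it until the force jumped at the stop. After lifting, the dog's top measured about 72 mm above the table, which is its home height.
- **Mallet returned:** It stands within about 1–2 mm of where it started.
- **Barrel seating:** The last checks put it at the predicted height, with both ends at the same height. It did not shift when nudged sideways or pushed further down, so I take it to bear on both sides of the V's.
- **Press:** The wrist read 13–14 N upward, which is about 16–17 N on the V's once the barrel's weight is added. About 1.5 N of sideways force remains.
- **Centring:** The overall length measured about 225 mm rather than 220 mm, so I wasn't sure whether the eyepiece counts within the 220 mm. I split the difference; the barrel should be centred to about 1–3 mm along the blocks.
- **Position disagreement:** It seated about 1.5 mm to the -x side of where the cameras put the V-block centre, which is within the 2 mm calibration.
- **Other things:** The scriber and ferrule looked undisturbed in the last picture; I did not re-measure the other bystanders at the end.

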